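# Make up two breakfast boards

## Task

Make up the two breakfast boards from the things on the worktop. On the long board with three wells stand an egg cup in the well next to the handle, the salt shaker in the middle well and the pepper mill in the well farthest from the handle; on the short board stand the sugar pot in the well next to the handle and the other egg cup in the other well. Everything must end upright and flat on the floor of its well; tip nothing over on the way, and leave the side plate, the big canister and the lemon bowl where they are.

Things in the scene. Friction and masses are not known exactly. Their poses are not given: they have to be found in the camera images.
- egg_cup_a: White ceramic egg cup: flared foot 46 mm across, thin stem, open cup above. 66 mm high, cup nearly cylindrical, 47 to 49 mm across, from 36 mm up to the rim; grip it there, from above, at about 50 mm. 90 g. Origin: centre of the underside, z up. The two egg cups are alike and interchangeable.
- egg_cup_b: White ceramic egg cup: flared foot 46 mm across, thin stem, open cup above. 66 mm high, cup nearly cylindrical, 47 to 49 mm across, from 36 mm up to the rim; grip it there, from above, at about 50 mm. 90 g. Origin: centre of the underside, z up. The two egg cups are alike and interchangeable.
- salt_shaker: Salt shaker: plain white ceramic cylinder 44 mm across, 56 mm high, with a domed dark steel cap with small holes; 78 mm high in all. Grip from above at about 45 mm. 130 g. Origin: centre of the underside, z up.
- pepper_mill: Turned brown wooden pepper mill: foot 50 mm across, waist 36 mm across from 32 to 60 mm height, shoulder and head 44 mm across, small steel ball on top; 106 mm high in all. Grip from above at the waist, about 48 mm up. 150 g. Origin: centre of the underside, z up.
- sugar_pot: Small round white ceramic sugar pot with a fixed pale wooden lid and knob: foot 54 mm across, body 60 mm across from 6 to 58 mm height, lid 62 mm across to 68 mm, knob top at 82 mm. Grip from above round the body, about 42 mm up. 220 g. Origin: centre of the underside, z up.
- long_board: Fixed flat board of pale wood, 276 x 100 mm plus a handle tongue (36 wide, 64 long) at its -x end. Origin: centre of the underside of the 100 mm wide part; z up, x along the row of wells, away from the handle. Top 20 mm high; round wells 74 mm across, 6 mm deep: cork well floor at z = 14 mm. Three wells at x = -88 (next to the handle), 0 and +88 mm (farthest), y = 0.
- short_board: Fixed flat board of pale wood, 188 x 100 mm plus a handle tongue (36 wide, 64 long) at its -x end. Origin: centre of the underside of the 100 mm wide part; z up, x along the row of wells, away from the handle. Top 20 mm high; round wells 74 mm across, 6 mm deep: cork well floor at z = 14 mm. Two wells at x = -44 (next to the handle) and +44 mm, y = 0.
- plate: Bystander: small round blue ceramic side plate, 120 mm across, 18 mm high. Leave it alone. Origin: centre of the underside.
- canister: Bystander: big white lidded ceramic canister, 110 mm across, about 160 mm high. Leave it alone. Origin: centre of the underside.
- lemon_bowl: Bystander: white bowl, 170 mm across, 55 mm high, with two lemons fixed in it. Leave it alone. Origin: centre of the underside.
Things that resemble listed ones, but are neither listed nor needed, are in the scene too. Several things have the shape of the pepper_mill; the one meant has the colours described above.

How it is judged:
By the outcome, as a careful person would: the job done as asked, in the order asked, and still so for the second after the job is handed in, with the robot touching nothing.
It also fails if it takes over 141 s, if anything falls off the work surface, if the arm or the gripper's body presses on something with over 40 N, if the wrist force passes 120 N, or if a joint passes its speed limit or range.

## Robot

A 6-joint arm with a two-finger parallel gripper is mounted at the origin on the work surface. World frame = base frame: x ahead of the robot, y to its left, z up, the work surface at z = 0. Lengths are in m, angles in degrees, forces in N, time in s.
With the tool pointing down it reaches from about 0.4 to 0.825 m from the base axis. Payload 7 kg.
Tool frame: the origin (TCP) lies at the very end of the fingers, on their centre line; the grasp point (between the pads) lies 19 mm behind it; z points along the fingers, y is the line along which they close (so a half turn about z gives the same grasp; the last joint's range is limited). The gripper opens to 88 mm and grips with 3 to 60 N. Pads are 19 mm wide; open, the fingers measure 130 mm over their backs; the gripper's body (78 mm by 193 mm) begins 47 mm behind the grasp point.
Start: joints at [-47.435, 20.546, 0.682, 0, -70.136, -16.507], TCP at [0.296, -0.606, 0.227] pointing down, gripper open.
Joint ranges: [-176.03, 176.03], [-82.01, 121.73], [-58.28, 71.71], [-173.87, 95.51], [-174.79, -0.11], [-173.66, 173.66]. Speed limits (degrees/s): [136.94, 136.94, 172.46, 180, 180, 180].

## Interface

Orientations are given as [roll, pitch, yaw] about the fixed x, y, z axes, in that order (R = Rz(yaw) Ry(pitch) Rx(roll)).
In Python, from plant import ctrl, cams, workorder gives the robot as it stands.
- The arm moves only by the tool play_rows, never from a script. Its argument "motion" is a list of rows, each an object of numbers: "x", "y", "z": the shift along the tool's x, y, z normalised to -1 to 1, where 1 is 0.025 m; "rx", "ry", "rz": the turn, a rotation vector about the tool's x, y, z normalised to -1 to 1, where 1 is 4 degrees. A call has 1 to 20 rows; each row shifts and turns the commanded pose from where the row before left it, along the tool's axes as they then stand; what a row does not reach is not made up. A row lasts 1/8 s, in which the tool goes at most 62.5 mm and 10.7 degrees, less where a joint would pass 70% of its speed; a pose out of reach is approached as far as the arm can. A call with a number of a shift or a turn outside -1 to 1 is refused whole. A call with a gripper value outside its range is refused whole. "fingers" is the opening, from -1 (shut) to 1 (fully open), set as the call begins (left out, the last holds). The fingers move at their own pace and stop on an object; the grip force is fixed at half the most. Time passes only in rows, so rows that do not move let the fingers close. It gives the time, the measured TCP pose, the force, the opening and the grip force at its end, in the units of the state.
- ctrl.get_obs(): the state, without advancing time (a new reading comes with each control period).
- cams.snapshot(name): name is "scene" or "top" or "wrist"; returns the picture (400x640x3 uint8, blue, green, red); there is no depth.
- cams.get_calibration(name): a dict with "vertical_fov" (degrees; the focal length in pixels is half the picture's height over the tangent of half this angle, whatever the lens; pixels are square), "cx", "cy" (the principal point, pixels), "position" and "rotation" of the camera in the world. Camera axes: x right, y up, looking along -z (the intrinsics and any distortion apply to the point x, -y, -z); pixel columns grow to the right and rows downward; lengths in m; the calibration is good to about 2 mm. A picture is of the moment at which its call begins: read the wrist's pose just before it. get_calibration takes no time and is no camera call; for the wrist camera it gives the pose at the moment of the call.
- workorder.close_job(): hands the job in; it is judged then, once.
The state is a dict: "clock": time; "joint_pos": joint angles; "qvel": joint speeds; "tau": joint torques, N m; "tool_pos": TCP position; "orientation": TCP orientation; "force": force on the tool from outside, world axes, zero at the start; "moment": the same for the moment, N m; "opening": finger opening in m; "gripper_force": force on a finger pad.
Only numpy, scipy, OpenCV 4.12 (cv2) and the standard library are available. Lean on these libraries where they do the work, as an engineer would, in place of code of your own. Each camera call takes 0.05 s, during which the arm holds its last target. There are 200 camera calls.

## Working session

There is one attempt and no reset: what is moved stays moved. The work goes in short steps, Python scripts to look and compute and a tool call to move; the robot and the scene stay as the last step left them, time stands still between calls to the robot, and variables do not carry over. Pictures are saved under pics/ and viewed, at most 14 in all, crops included, and the job is handed in when it is done.

Besides the shell and the picture viewer there is one more tool, called by a JSON object that holds its "name" and its "arguments". play_rows: Moves the arm, as the interface text tells. Its arguments: {"type":"object","properties":{"motion":{"type":"array"},"fingers":{"type":"number"}},"required":["motion"]}

```bash
mkdir -p pics; ls; python3 - <<'E'
from plant import ctrl,cams
import cv2
o=ctrl.get_obs();print(o)
for n in("scene","top","wrist"):
    print(n,cams.get_calibration(n)); cv2.imwrite(f"pics/{n}0.png",cams.snapshot(n))
E
```

```text
pics
{'clock': 0.0, 'joint_pos': array([-4.74349734e+01,  2.05899493e+01,  6.34650515e-01, -1.95824206e-02,
       -7.01371386e+01, -1.65067494e+01]), 'qvel': array([-0.09855801,  0.02905397, -0.04502718,  0.0692673 ,  0.07853496,
        0.02502606]), 'tau': array([-1.24684384e-04, -5.82724643e+01,  2.93055296e+01,  6.99744165e+00,
        6.64417574e-03, -1.48662589e-04]), 'tool_pos': array([ 0.29627322, -0.60595893,  0.22564782]), 'orientation': array([ 1.79906141e+02, -8.61629737e-03, -1.53948384e+02]), 'force': array([ 0.17825755, -0.16278708, -0.7316905 ]), 'moment': array([-0.0138153 ,  0.02588025, -0.01438323]), 'gripper_force': 0.0, 'opening': 0.08758337132071607}
scene {'vertical_fov': 55.44225676066846, 'cx': 320.8828814601933, 'cy': 199.55236907094002, 'position': array([1.36665044, 0.5544153 , 0.78087062]), 'rotation': array([5.31390527e+01, 1.99733786e-02, 1.24676170e+02])}
top {'vertical_fov': 43.35936532317569, 'cx': 317.8194254128864, 'cy': 200.96428346956606, 'position': array([0.26144595, 0.01794957, 1.62605349]), 'rotation': array([ 10.13094248,  -1.09530814, -90.31836893])}
wrist {'vertical_fov': 59.9505247291682, 'cx': 321.16442389432757, 'cy': 199.71031790342258, 'position': array([ 0.22552157, -0.64135584,  0.38376407]), 'rotation': array([-1.68875337e+01,  5.13000557e-02,  1.15965706e+02])}
```

View pics/top0.png

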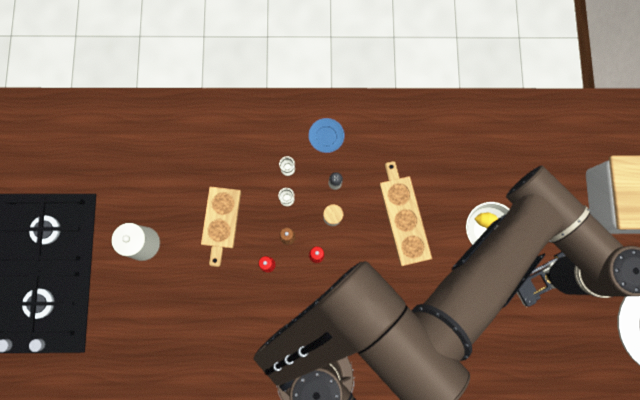

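View pics/scene0.png

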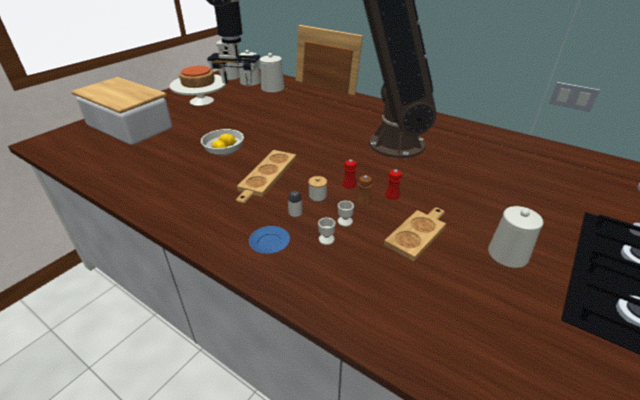

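View pics/wrist0.png

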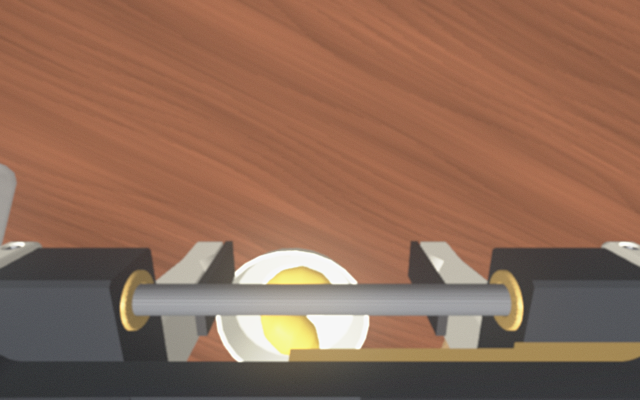

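The top view shows the egg cups at (287,166) and (287,197), and the salt at (335,180). The sugar pot is at (333,215). The three mill shapes are brown at (287,234) and red at (266,264) and (317,254). The long board has its handle up at (391,170), and the short board has its handle down at (215,258). Next is an enlarged crop to confirm these, plus coarse positions.

```bash
cat > h.py <<'E'
import numpy as np,cv2
from scipy.spatial.transform import Rotation as R
from plant import ctrl,cams
def ray(c,uv):
    f=200/np.tan(np.radians(c["vertical_fov"])/2)
    d=np.array([(uv[0]-c["cx"])/f,-(uv[1]-c["cy"])/f,-1.])
    return np.array(c["position"]),R.from_euler('xyz',c["rotation"],degrees=True).apply(d)
def onz(c,uv,z):
    p,d=ray(c,uv); return p+d*(z-p[2])/d[2]
def proj(c,P):
    f=200/np.tan(np.radians(c["vertical_fov"])/2)
    q=R.from_euler('xyz',c["rotation"],degrees=True).inv().apply(np.array(P)-c["position"])
    return np.array([c["cx"]-f*q[0]/q[2],c["cy"]+f*q[1]/q[2]])
def tri(rays):
    A=np.zeros((3,3));b=np.zeros(3)
    for p,d in rays:
        d=d/np.linalg.norm(d);M=np.eye(3)-np.outer(d,d);A+=M;b+=M@p
    return np.linalg.solve(A,b)
E
python3 - <<'E'
from h import *
t=cv2.imread("pics/top0.png");ct=cams.get_calibration("top")
for n,uv,z in [("eggA",(287,166),.066),("eggB",(287,197),.066),("salt",(335,180),.078),("sugar",(333,214),.07),("mill",(287,234),.1),("red1",(266,264),.1),("red2",(317,254),.1),("plate",(326,135),.01),("can",(136,241),.16),("LBhand",(399,194),.014),("LBmid",(406,220),.014),("LBfar",(414,246),.014),("SBhand",(218,231),.014),("SBoth",(223,203),.014),("lemon",(488,226),.05)]:
    p=onz(ct,uv,z);print(n,p.round(3),round(float(np.hypot(*p[:2])),3))
c=t[115:280,190:450];cv2.imwrite("pics/crop.png",cv2.resize(c,None,fx=3,fy=3,interpolation=cv2.INTER_CUBIC))
E
```

```text
eggA [0.653 0.084 0.066] 0.659
eggB [0.553 0.084 0.066] 0.559
salt [ 0.605 -0.068  0.078] 0.609
sugar [ 0.498 -0.061  0.07 ] 0.502
mill [0.432 0.082 0.1  ] 0.44
red1 [0.342 0.144 0.1  ] 0.371
red2 [ 0.371 -0.009  0.1  ] 0.371
plate [ 0.774 -0.043  0.01 ] 0.775
can [0.407 0.516 0.16 ] 0.657
LBhand [ 0.572 -0.28   0.014] 0.637
LBmid [ 0.486 -0.3    0.014] 0.571
LBfar [ 0.402 -0.323  0.014] 0.515
SBhand [0.452 0.306 0.014] 0.546
SBoth [0.543 0.293 0.014] 0.617
lemon [ 0.461 -0.554  0.05 ] 0.721
```

View pics/crop.png

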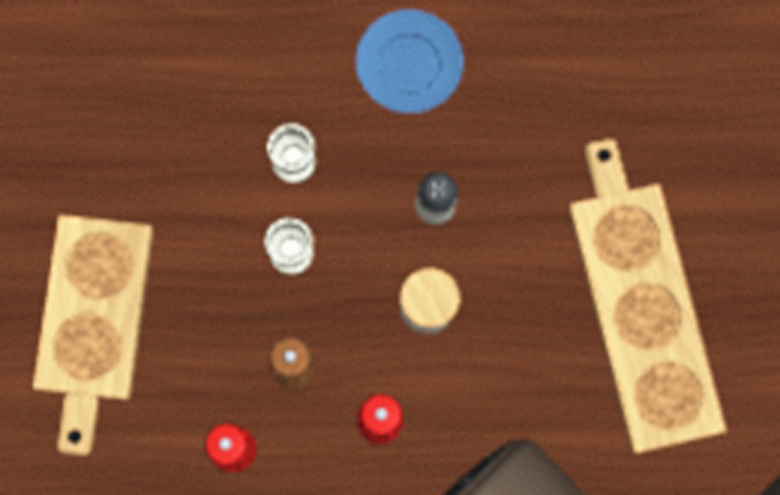

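The crop confirms the brown mill at top (287,235), since the other two mill shapes are red. Well spacings measure about 88 mm, which agrees. I'll move to a central high pose for one precise wrist view.

{"name": "play_rows", "arguments": {"motion": [{"rz":0.93,"z":-0.77},{"rz":0.93,"z":-0.77},{"rz":0.93,"z":-0.77},{"rz":0.93,"z":-0.77},{"rz":0.93,"z":-0.77},{"rz":0.93,"z":-0.77},{"rz":0.93,"z":-0.77},{"x":-0.42,"y":0.97},{"x":-0.42,"y":0.97},{"x":-0.42,"y":0.97},{"x":-0.42,"y":0.97},{"x":-0.42,"y":0.97},{"x":-0.42,"y":0.97},{"x":-0.42,"y":0.97},{"x":-0.42,"y":0.97},{"x":-0.42,"y":0.97},{"x":-0.42,"y":0.97},{"x":-0.42,"y":0.97},{"x":-0.42,"y":0.97},{"x":-0.42,"y":0.97}], "fingers": 1}}

```text
$.motion[0]: bad value
```

{"name": "play_rows", "arguments": {"motion": [{"x":-0.42,"y":0.97},{"x":-0.42,"y":0.97},{"x":-0.42,"y":0.97},{"x":-0.42,"y":0.97},{"x":-0.42,"y":0.97},{"x":-0.42,"y":0.97},{"x":-0.42,"y":0.97},{"x":-0.42,"y":0.97},{"x":-0.42,"y":0.97},{"x":-0.42,"y":0.97},{"x":-0.42,"y":0.97},{"x":-0.42,"y":0.97},{},{},{}]}}

```text
$.motion[0]: bad value
```

```bash
python3 - <<'E'
from h import *
import json
o=ctrl.get_obs();print(o["clock"],o["tool_pos"],o["orientation"],o["joint_pos"])
for n in("wrist","top","scene"):
    c=cams.get_calibration(n);json.dump({k:(v.tolist() if hasattr(v,"tolist") else v) for k,v in c.items()},open(f"pics/{n}1.json","w"))
    cv2.imwrite(f"pics/{n}1.png",cams.snapshot(n))
E
```

```text
0.15 [ 0.29630991 -0.60606944  0.22585927] [ 1.79927887e+02 -7.64456325e-03 -1.53949193e+02] [-4.74361326e+01  2.05804481e+01  6.46056286e-01 -1.40005321e-02
 -7.01369199e+01 -1.65082998e+01]
```

View pics/wrist1.png

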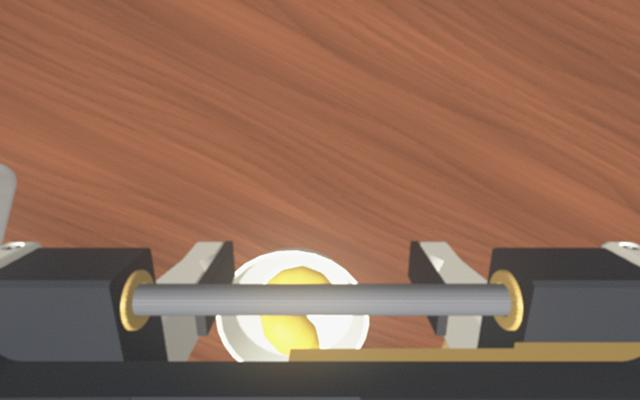

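Both calls were refused, probably because each row needs all six numbers. The arm hasn't moved. I'll try again with complete rows.

{"name": "play_rows", "arguments": {"motion": [{"x":0,"y":0,"z":-0.77,"rx":0,"ry":0,"rz":0.93},{"x":0,"y":0,"z":-0.77,"rx":0,"ry":0,"rz":0.93},{"x":0,"y":0,"z":-0.77,"rx":0,"ry":0,"rz":0.93},{"x":0,"y":0,"z":-0.77,"rx":0,"ry":0,"rz":0.93},{"x":0,"y":0,"z":-0.77,"rx":0,"ry":0,"rz":0.93},{"x":0,"y":0,"z":-0.77,"rx":0,"ry":0,"rz":0.93},{"x":0,"y":0,"z":-0.77,"rx":0,"ry":0,"rz":0.93},{"x":-0.42,"y":0.97,"z":0,"rx":0,"ry":0,"rz":0},{"x":-0.42,"y":0.97,"z":0,"rx":0,"ry":0,"rz":0},{"x":-0.42,"y":0.97,"z":0,"rx":0,"ry":0,"rz":0},{"x":-0.42,"y":0.97,"z":0,"rx":0,"ry":0,"rz":0},{"x":-0.42,"y":0.97,"z":0,"rx":0,"ry":0,"rz":0},{"x":-0.42,"y":0.97,"z":0,"rx":0,"ry":0,"rz":0},{"x":-0.42,"y":0.97,"z":0,"rx":0,"ry":0,"rz":0},{"x":-0.42,"y":0.97,"z":0,"rx":0,"ry":0,"rz":0},{"x":-0.42,"y":0.97,"z":0,"rx":0,"ry":0,"rz":0},{"x":-0.42,"y":0.97,"z":0,"rx":0,"ry":0,"rz":0},{"x":-0.42,"y":0.97,"z":0,"rx":0,"ry":0,"rz":0},{"x":-0.42,"y":0.97,"z":0,"rx":0,"ry":0,"rz":0},{"x":-0.42,"y":0.97,"z":0,"rx":0,"ry":0,"rz":0}], "fingers": 1}}

```text
clock: 2.8
tool_pos: [0.4331, -0.2902, 0.3614]
orientation: [180.0, 0.0, -180.0]
force: [-0.4, -0.5, 0.8]
opening: 0.0874
gripper_force: 0.0
```

{"name": "play_rows", "arguments": {"motion": [{"x":-0.42,"y":0.97,"z":0,"rx":0,"ry":0,"rz":0},{"x":-0.42,"y":0.97,"z":0,"rx":0,"ry":0,"rz":0},{"x":-0.42,"y":0.97,"z":0,"rx":0,"ry":0,"rz":0},{"x":-0.42,"y":0.97,"z":0,"rx":0,"ry":0,"rz":0},{"x":-0.42,"y":0.97,"z":0,"rx":0,"ry":0,"rz":0},{"x":-0.42,"y":0.97,"z":0,"rx":0,"ry":0,"rz":0},{"x":-0.42,"y":0.97,"z":0,"rx":0,"ry":0,"rz":0},{"x":-0.42,"y":0.97,"z":0,"rx":0,"ry":0,"rz":0},{"x":-0.42,"y":0.97,"z":0,"rx":0,"ry":0,"rz":0},{"x":-0.42,"y":0.97,"z":0,"rx":0,"ry":0,"rz":0},{"x":-0.42,"y":0.97,"z":0,"rx":0,"ry":0,"rz":0},{"x":0,"y":0,"z":0,"rx":0,"ry":0,"rz":0},{"x":0,"y":0,"z":0,"rx":0,"ry":0,"rz":0}]}}

```text
clock: 4.42
tool_pos: [0.5481, -0.0245, 0.3613]
orientation: [-180.0, -0.0, -180.0]
force: [-0.2, 0.2, 0.5]
opening: 0.0878
gripper_force: 0.0
```

```bash
python3 - <<'E'
from h import *
import json
o=ctrl.get_obs();print(o["clock"],o["tool_pos"],o["orientation"],o["joint_pos"])
for n in("wrist","top","scene"):
    c=cams.get_calibration(n);json.dump({k:(v.tolist() if hasattr(v,"tolist") else v) for k,v in c.items()},open(f"pics/{n}1.json","w"))
    cv2.imwrite(f"pics/{n}1.png",cams.snapshot(n))
E
```

```text
4.425 [ 0.54810603 -0.02446168  0.36128558] [-1.79992089e+02 -1.03305311e-02 -1.79963596e+02] [ 1.79097129e+01  5.17146553e+00 -2.09514388e+00  4.39397561e-03
 -8.27456506e+01 -1.07873863e+02]
```

View pics/wrist1.png

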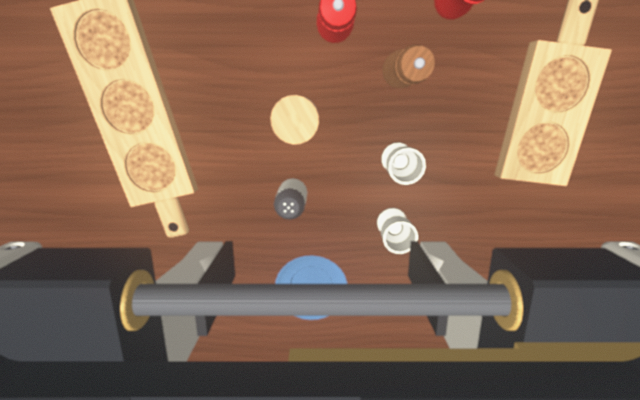

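The wrist view shows all targets: LB wells at (103,38), (128,105) and (151,166), and SB wells at (562,82) and (543,147). Sugar is at (295,119), salt cap at (290,205), mill ball at (419,63), and egg rims at (406,166) and (400,236). Next I'll get subpixel values from masks.

```bash
python3 - <<'E'
from h import *
import json
w=cv2.imread("pics/wrist1.png");c=json.load(open("pics/wrist1.json"))
t=cv2.imread("pics/top1.png");ct=json.load(open("pics/top1.json"))
def comp(im,uv,r,f):
    x,y=uv;x0,y0=max(0,x-r),max(0,y-r);s=im[y0:y+r+1,x0:x+r+1]
    m=f(s.astype(int),cv2.cvtColor(s,cv2.COLOR_BGR2HSV).astype(int)).astype(np.uint8)
    m=cv2.morphologyEx(m,cv2.MORPH_CLOSE,np.ones((3,3)))
    cs,_=cv2.findContours(m,cv2.RETR_EXTERNAL,cv2.CHAIN_APPROX_NONE)
    k=cv2.convexHull(max(cs,key=cv2.contourArea)); e=cv2.fitEllipse(k)
    return np.array(e[0])+[x0,y0],np.round(e[1],1)
hue=lambda p:(cv2.cvtColor(w,cv2.COLOR_BGR2HSV)[p[1],p[0]])
for p in [(103,38),(120,62),(295,119),(290,190),(290,205),(200,120),(419,63),(410,72),(406,184),(406,166)]:print(p,w[p[1],p[0]],hue(p))
f=346
for im,cc,ws in((w,c,[(103,38),(128,105),(151,166),(562,82),(543,147)]),(t,ct,[(399,194),(406,220),(414,246),(218,231),(223,203)])):
    for uv in ws:
        r=32 if im is w else 13
        e,s=comp(im,uv,r,lambda b,h:(h[...,1]>95)&(b[...,2]>120)&(b[...,2]<225))
        print("well",uv,e.round(1),s,onz(cc,e,.015).round(4))
for im,cc,n,uv,r,z,fn in [(w,c,"sugar",(295,119),32,.068,lambda b,h:(b[...,2]>165)&(h[...,1]>50)),(t,ct,"sugar",(333,214),14,.068,lambda b,h:(b[...,2]>165)&(h[...,1]>50)),
  (w,c,"salt",(290,205),18,.067,lambda b,h:(b[...,2]<110)&(h[...,1]<60)),(t,ct,"salt",(335,180),9,.067,lambda b,h:(b[...,2]<110)&(h[...,1]<60)),
  (w,c,"ball",(419,63),8,.102,lambda b,h:(h[...,1]<80)),(t,ct,"ball",(287,234),5,.102,lambda b,h:(h[...,1]<90)),
  (w,c,"eggB",(406,166),28,.05,lambda b,h:h[...,1]<70),(w,c,"eggA",(400,236),18,.05,lambda b,h:h[...,1]<70)]:
    e,s=comp(im,uv,r,fn);print(n,e.round(1),s,onz(cc,e,z).round(4))
a=[cv2.resize(w[y-45:y+45,x-60:x+60],None,fx=3,fy=3,interpolation=cv2.INTER_CUBIC) for x,y in((400,160),(400,225),(410,65),(291,195))]
cv2.imwrite("pics/z.png",np.vstack([np.hstack(a[:2]),np.hstack(a[2:])]))
E
```

```text
(103, 38) [133 185 229] [ 16 107 229]
(120, 62) [114 158 207] [ 14 115 207]
(295, 119) [175 230 246] [ 23  74 246]
(290, 190) [81 83 92] [ 5 30 92]
(290, 205) [146 149 152] [ 15  10 152]
(200, 120) [ 69  95 144] [ 10 133 144]
(419, 63) [232 230 231] [135   2 232]
(410, 72) [ 92 131 188] [ 12 130 188]
(406, 184) [203 224 229] [ 24  29 229]
(406, 166) [179 197 202] [ 23  29 202]
well (103, 38) [100.1  39.7] [49.9 65.4] [ 0.3996 -0.3212  0.015 ]
well (128, 105) [122.7 105.7] [44.2 53.4] [ 0.4847 -0.3052  0.015 ]
well (151, 166) [144.2 168.8] [36.  48.5] [ 0.5749 -0.2885  0.015 ]
well (562, 82) [557.4  82.2] [36.3 51.9] [0.4539 0.2989 0.015 ]
well (543, 147) [538.9 146.2] [34.8 46.6] [0.5418 0.2895 0.015 ]
well (399, 194) [398.8 193.6] [21.1 21.9] [ 0.5731 -0.2795  0.015 ]
well (406, 220) [405.8 219.8] [21.6 21.8] [ 0.4867 -0.2996  0.015 ]
well (414, 246) [412.4 246.1] [21.8 23.4] [ 0.4011 -0.3176  0.015 ]
well (218, 231) [220.3 231.4] [22.7 27.2] [0.4507 0.299  0.015 ]
well (223, 203) [215.1 206.6] [ 4.3 21.4] [0.5314 0.3179 0.015 ]
sugar [294.2 119.3] [49.3 50.9] [ 0.4999 -0.0603  0.068 ]
sugar [333.  213.9] [19.8 20. ] [ 0.4985 -0.0606  0.068 ]
salt [289.3 203.7] [29.1 30.1] [ 0.6127 -0.0698  0.067 ]
salt [335.3 175.9] [19.3 26.8] [ 0.6207 -0.0695  0.067 ]
ball [419.   62.8] [10.8 12.1] [0.4357 0.0838 0.102 ]
ball [285. 232.] [ 6.1 14.2] [0.4381 0.0878 0.102 ]
eggB [403.2 162.9] [39.3 47.2] [0.5595 0.0862 0.05  ]
eggA [399.6 236.1] [36.4 51.1] [0.6678 0.0883 0.05  ]
```

View pics/z.png

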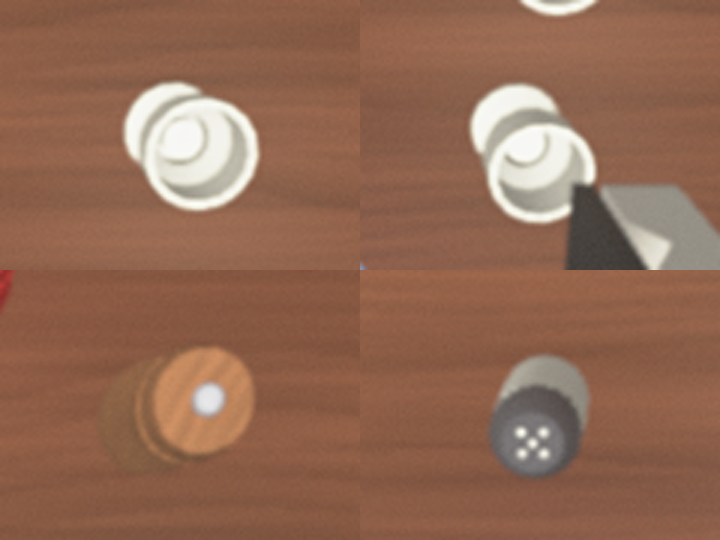

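Refined picks from the enlarged crops: egg rims at (407.3,166) and (400.3,237.3), ball at (419.3,63.3), and salt holes at (288.3,207.3). Next I'll convert these and compare the two views.

```bash
python3 - <<'E'
from h import *
import json
w=json.load(open("pics/wrist1.json"));t=json.load(open("pics/top1.json"))
for n,a,b,z in [("eggB",(407.3,166),(190+290/3,115+244/3),.066),("eggA",(400.3,237.3),(190+291.5/3,115+149/3),.066),("salt",(288.3,207.3),(190+438/3,115+188/3),.077),("mill",(419.3,63.3),(190+290/3,115+355/3),.103),("sugar",(294.2,119.3),(333,213.9),.068),
 ("LBh",(151,167),(398.8,193.6),.015),("LBm",(128,106),(405.8,219.8),.015),("LBf",(103,39),(412.6,246.1),.015),("SBh",(562,82),(219.3,230.3),.015),("SBo",(543,147.5),(222.8,203.5),.015)]:
    print(n,onz(w,a,z).round(4)[:2],onz(t,b,z).round(4)[:2],"tri",tri([ray(w,a),ray(t,b)]).round(3))
E
```

```text
eggB [0.5606 0.0881] [0.5551 0.0847] tri [0.554 0.084 0.084]
eggA [0.6629 0.0856] [0.6578 0.0837] tri [0.654 0.082 0.083]
salt [ 0.6146 -0.0703] [ 0.6127 -0.071 ] tri [ 0.61 -0.07  0.09]
mill [0.4364 0.084 ] [0.4338 0.0825] tri [0.435 0.084 0.101]
sugar [ 0.4999 -0.0604] [ 0.4984 -0.0607] tri [ 0.501 -0.062  0.051]
LBh [ 0.5722 -0.278 ] [ 0.5731 -0.2796] tri [ 0.574 -0.281  0.01 ]
LBm [ 0.4851 -0.2979] [ 0.4865 -0.2995] tri [ 0.486 -0.3    0.012]
LBf [ 0.3987 -0.3171] [ 0.4012 -0.3183] tri [ 0.4   -0.317  0.016]
SBh [0.4536 0.3052] [0.4543 0.3022] tri [0.454 0.301 0.021]
SBo [0.5437 0.2958] [0.5415 0.2934] tri [0.542 0.293 0.02 ]
```

{"name": "play_rows", "arguments": {"motion": [{"x":-0.75,"y":0.73,"z":1,"rx":0,"ry":0,"rz":0},{"x":-0.75,"y":0.73,"z":1,"rx":0,"ry":0,"rz":0},{"x":-0.75,"y":0.73,"z":1,"rx":0,"ry":0,"rz":0},{"x":-0.75,"y":0.73,"z":1,"rx":0,"ry":0,"rz":0},{"x":-0.75,"y":0.73,"z":1,"rx":0,"ry":0,"rz":0},{"x":-0.75,"y":0.73,"z":1,"rx":0,"ry":0,"rz":0},{"x":0,"y":0,"z":1,"rx":0,"ry":0,"rz":0},{"x":0,"y":0,"z":1,"rx":0,"ry":0,"rz":0},{"x":0,"y":0,"z":1,"rx":0,"ry":0,"rz":0},{"x":0,"y":0,"z":1,"rx":0,"ry":0,"rz":0},{"x":0,"y":0,"z":0,"rx":0,"ry":0,"rz":0},{"x":0,"y":0,"z":0,"rx":0,"ry":0,"rz":0}]}}

```text
clock: 6.08
tool_pos: [0.6615, 0.085, 0.1125]
orientation: [180.0, 0.1, -180.0]
force: [0.3, -0.3, -0.5]
opening: 0.088
gripper_force: 0.0
```

{"name": "play_rows", "arguments": {"motion": [{"x":0,"y":0,"z":0.9,"rx":0,"ry":0,"rz":0},{"x":0,"y":0,"z":0.9,"rx":0,"ry":0,"rz":0},{"x":0,"y":0,"z":0.9,"rx":0,"ry":0,"rz":0},{"x":0,"y":0,"z":0.56,"rx":0,"ry":0,"rz":0},{"x":0,"y":0,"z":0,"rx":0,"ry":0,"rz":0},{"x":0,"y":0,"z":0,"rx":0,"ry":0,"rz":0}]}}

```text
clock: 6.82
tool_pos: [0.6616, 0.0855, 0.031]
orientation: [180.0, 0.1, -180.0]
force: [1.2, -0.1, 0.5]
opening: 0.0878
gripper_force: 0.0
```

{"name": "play_rows", "arguments": {"motion": [{"x":0,"y":0,"z":0,"rx":0,"ry":0,"rz":0},{"x":0,"y":0,"z":0,"rx":0,"ry":0,"rz":0},{"x":0,"y":0,"z":0,"rx":0,"ry":0,"rz":0},{"x":0,"y":0,"z":0,"rx":0,"ry":0,"rz":0},{"x":0,"y":0,"z":0,"rx":0,"ry":0,"rz":0}], "fingers": -1}}

```text
clock: 7.45
tool_pos: [0.6609, 0.0853, 0.0299]
orientation: [180.0, 0.0, -180.0]
force: [-0.7, 1.2, 0.8]
opening: 0.0464
gripper_force: 30.0
```

{"name": "play_rows", "arguments": {"motion": [{"x":0,"y":0,"z":-0.8,"rx":0,"ry":0,"rz":0},{"x":0,"y":0,"z":-1,"rx":0,"ry":0,"rz":0},{"x":0,"y":0,"z":-1,"rx":0,"ry":0,"rz":0},{"x":0,"y":0,"z":-1,"rx":0,"ry":0,"rz":0},{"x":0,"y":0,"z":-1,"rx":0,"ry":0,"rz":0},{"x":0.24,"y":-0.97,"z":0,"rx":0,"ry":0,"rz":0},{"x":0.24,"y":-0.97,"z":0,"rx":0,"ry":0,"rz":0},{"x":0.24,"y":-0.97,"z":0,"rx":0,"ry":0,"rz":0},{"x":0.24,"y":-0.97,"z":0,"rx":0,"ry":0,"rz":0},{"x":0.24,"y":-0.97,"z":0,"rx":0,"ry":0,"rz":0},{"x":0.24,"y":-0.97,"z":0,"rx":0,"ry":0,"rz":0},{"x":0.24,"y":-0.97,"z":0,"rx":0,"ry":0,"rz":0},{"x":0.24,"y":-0.97,"z":0,"rx":0,"ry":0,"rz":0},{"x":0.24,"y":-0.97,"z":0,"rx":0,"ry":0,"rz":0},{"x":0.24,"y":-0.97,"z":0,"rx":0,"ry":0,"rz":0},{"x":0.24,"y":-0.97,"z":0,"rx":0,"ry":0,"rz":0},{"x":0.24,"y":-0.97,"z":0,"rx":0,"ry":0,"rz":0},{"x":0.24,"y":-0.97,"z":0,"rx":0,"ry":0,"rz":0},{"x":0.24,"y":-0.97,"z":0,"rx":0,"ry":0,"rz":0},{"x":0.24,"y":-0.97,"z":0,"rx":0,"ry":0,"rz":0}]}}

```text
clock: 9.95
tool_pos: [0.5702, -0.2801, 0.1498]
orientation: [-180.0, 0.0, -180.0]
force: [0.5, 0.1, -1.7]
opening: 0.0461
gripper_force: 30.0
```

{"name": "play_rows", "arguments": {"motion": [{"x":0,"y":0,"z":1,"rx":0,"ry":0,"rz":0},{"x":0,"y":0,"z":1,"rx":0,"ry":0,"rz":0},{"x":0,"y":0,"z":1,"rx":0,"ry":0,"rz":0},{"x":0,"y":0,"z":0.6,"rx":0,"ry":0,"rz":0},{"x":0,"y":0,"z":0.3,"rx":0,"ry":0,"rz":0},{"x":0,"y":0,"z":0.25,"rx":0,"ry":0,"rz":0},{"x":0,"y":0,"z":0,"rx":0,"ry":0,"rz":0},{"x":0,"y":0,"z":0,"rx":0,"ry":0,"rz":0}]}}

```text
clock: 10.95
tool_pos: [0.5713, -0.2786, 0.0467]
orientation: [-180.0, 0.1, -180.0]
force: [-0.5, 0.3, -0.6]
opening: 0.0462
gripper_force: 30.0
```

{"name": "play_rows", "arguments": {"motion": [{"x":0,"y":0,"z":0.06,"rx":0,"ry":0,"rz":0},{"x":0,"y":0,"z":0.05,"rx":0,"ry":0,"rz":0},{"x":0,"y":0,"z":0,"rx":0,"ry":0,"rz":0},{"x":0,"y":0,"z":0,"rx":0,"ry":0,"rz":0}]}}

```text
clock: 11.45
tool_pos: [0.5713, -0.2786, 0.0438]
orientation: [-180.0, 0.0, -180.0]
force: [-0.2, 2.1, 4.1]
opening: 0.0467
gripper_force: 30.0
```

{"name": "play_rows", "arguments": {"motion": [{"x":0,"y":0,"z":0,"rx":0,"ry":0,"rz":0},{"x":0,"y":0,"z":0,"rx":0,"ry":0,"rz":0},{"x":0,"y":0,"z":0,"rx":0,"ry":0,"rz":0},{"x":0,"y":0,"z":0,"rx":0,"ry":0,"rz":0},{"x":0,"y":0,"z":-1,"rx":0,"ry":0,"rz":0},{"x":0,"y":0,"z":-1,"rx":0,"ry":0,"rz":0},{"x":0,"y":0,"z":-1,"rx":0,"ry":0,"rz":0},{"x":0,"y":0,"z":-1,"rx":0,"ry":0,"rz":0},{"x":-0.19,"y":0.93,"z":0,"rx":0,"ry":0,"rz":0},{"x":-0.19,"y":0.93,"z":0,"rx":0,"ry":0,"rz":0},{"x":-0.19,"y":0.93,"z":0,"rx":0,"ry":0,"rz":0},{"x":-0.19,"y":0.93,"z":0,"rx":0,"ry":0,"rz":0},{"x":-0.19,"y":0.93,"z":0,"rx":0,"ry":0,"rz":0},{"x":-0.19,"y":0.93,"z":0,"rx":0,"ry":0,"rz":0},{"x":-0.19,"y":0.93,"z":0,"rx":0,"ry":0,"rz":0},{"x":-0.19,"y":0.93,"z":0,"rx":0,"ry":0,"rz":0},{"x":-0.19,"y":0.93,"z":0,"rx":0,"ry":0,"rz":0},{"x":0,"y":0,"z":0,"rx":0,"ry":0,"rz":0},{"x":0,"y":0,"z":0,"rx":0,"ry":0,"rz":0}], "fingers": 1}}

```text
clock: 13.82
tool_pos: [0.6134, -0.0695, 0.1432]
orientation: [-180.0, -0.0, -180.0]
force: [-0.8, 0.1, 0.0]
opening: 0.0875
gripper_force: 0.0
```

```bash
python3 - <<'E'
from h import *
print(ctrl.get_obs()["tool_pos"])
w=cv2.imwrite("pics/w2.png",cams.snapshot("wrist"));t=cams.snapshot("top");s=cams.snapshot("scene")
a=cv2.resize(t[110:290,190:460],None,fx=2,fy=2);b=cv2.resize(s[120:300,180:450],None,fx=2,fy=2)
cv2.imwrite("pics/m2.png",np.vstack([a[:300],b[:300]]))
E
```

```text
[ 0.613358   -0.06948168  0.14320365]
```

View pics/m2.png

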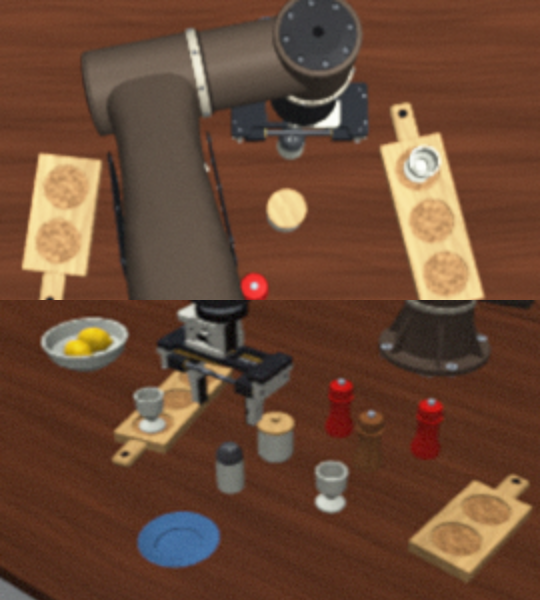

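The top and scene crops show the egg cup upright in the handle well of the long board (about (422,163) in the top half). The gripper is above the salt. Next I'll descend and grip.

{"name": "play_rows", "arguments": {"motion": [{"x":0,"y":0,"z":1,"rx":0,"ry":0,"rz":0},{"x":0,"y":0,"z":1,"rx":0,"ry":0,"rz":0},{"x":0,"y":0,"z":1,"rx":0,"ry":0,"rz":0},{"x":0,"y":0,"z":1,"rx":0,"ry":0,"rz":0},{"x":0,"y":0,"z":0.68,"rx":0,"ry":0,"rz":0},{"x":0,"y":0,"z":0,"rx":0,"ry":0,"rz":0},{"x":0,"y":0,"z":0,"rx":0,"ry":0,"rz":0}]}}

```text
clock: 14.85
tool_pos: [0.6142, -0.0694, 0.0271]
orientation: [-180.0, 0.1, -180.0]
force: [0.1, 0.0, 0.3]
opening: 0.0879
gripper_force: 0.0
```

{"name": "play_rows", "arguments": {"motion": [{"x":0,"y":0,"z":0,"rx":0,"ry":0,"rz":0},{"x":0,"y":0,"z":0,"rx":0,"ry":0,"rz":0},{"x":0,"y":0,"z":0,"rx":0,"ry":0,"rz":0},{"x":0,"y":0,"z":0,"rx":0,"ry":0,"rz":0},{"x":0,"y":0,"z":0,"rx":0,"ry":0,"rz":0}], "fingers": -1}}

```text
clock: 15.48
tool_pos: [0.6136, -0.0692, 0.0263]
orientation: [180.0, 0.0, -180.0]
force: [1.0, 1.1, 1.6]
opening: 0.0436
gripper_force: 30.3
```

{"name": "play_rows", "arguments": {"motion": [{"x":0,"y":0,"z":-0.9,"rx":0,"ry":0,"rz":0},{"x":0,"y":0,"z":-0.9,"rx":0,"ry":0,"rz":0},{"x":0,"y":0,"z":-0.9,"rx":0,"ry":0,"rz":0},{"x":0,"y":0,"z":-0.9,"rx":0,"ry":0,"rz":0},{"x":0,"y":0,"z":-0.9,"rx":0,"ry":0,"rz":0},{"x":0.51,"y":-0.92,"z":0,"rx":0,"ry":0,"rz":0},{"x":0.51,"y":-0.92,"z":0,"rx":0,"ry":0,"rz":0},{"x":0.51,"y":-0.92,"z":0,"rx":0,"ry":0,"rz":0},{"x":0.51,"y":-0.92,"z":0,"rx":0,"ry":0,"rz":0},{"x":0.51,"y":-0.92,"z":0,"rx":0,"ry":0,"rz":0},{"x":0.51,"y":-0.92,"z":0,"rx":0,"ry":0,"rz":0},{"x":0.51,"y":-0.92,"z":0,"rx":0,"ry":0,"rz":0},{"x":0.51,"y":-0.92,"z":0,"rx":0,"ry":0,"rz":0},{"x":0.51,"y":-0.92,"z":0,"rx":0,"ry":0,"rz":0},{"x":0.51,"y":-0.92,"z":0,"rx":0,"ry":0,"rz":0},{"x":0,"y":0,"z":0,"rx":0,"ry":0,"rz":0},{"x":0,"y":0,"z":1,"rx":0,"ry":0,"rz":0},{"x":0,"y":0,"z":1,"rx":0,"ry":0,"rz":0},{"x":0,"y":0,"z":0,"rx":0,"ry":0,"rz":0}]}}

```text
clock: 17.85
tool_pos: [0.4839, -0.2989, 0.0866]
orientation: [179.9, -0.3, 180.0]
force: [-0.5, 0.3, -1.5]
opening: 0.0434
gripper_force: 30.0
```

{"name": "play_rows", "arguments": {"motion": [{"x":0,"y":0,"z":0.8,"rx":0,"ry":0,"rz":0},{"x":0,"y":0,"z":0.5,"rx":0,"ry":0,"rz":0},{"x":0,"y":0,"z":0.3,"rx":0,"ry":0,"rz":0},{"x":0,"y":0,"z":0.12,"rx":0,"ry":0,"rz":0},{"x":0,"y":0,"z":0.08,"rx":0,"ry":0,"rz":0},{"x":0,"y":0,"z":0,"rx":0,"ry":0,"rz":0},{"x":0,"y":0,"z":0,"rx":0,"ry":0,"rz":0}]}}

```text
clock: 18.73
tool_pos: [0.4864, -0.2994, 0.0442]
orientation: [-180.0, 0.0, -180.0]
force: [0.3, 0.5, -1.7]
opening: 0.0433
gripper_force: 30.0
```

{"name": "play_rows", "arguments": {"motion": [{"x":0,"y":0,"z":0.09,"rx":0,"ry":0,"rz":0},{"x":0,"y":0,"z":0.07,"rx":0,"ry":0,"rz":0},{"x":0,"y":0,"z":0,"rx":0,"ry":0,"rz":0},{"x":0,"y":0,"z":0,"rx":0,"ry":0,"rz":0}]}}

```text
clock: 19.23
tool_pos: [0.4862, -0.2993, 0.0403]
orientation: [-180.0, 0.0, -180.0]
force: [-0.8, 1.7, 5.2]
opening: 0.0433
gripper_force: 30.0
```

{"name": "play_rows", "arguments": {"motion": [{"x":0,"y":0,"z":0,"rx":0,"ry":0,"rz":0},{"x":0,"y":0,"z":0,"rx":0,"ry":0,"rz":0},{"x":0,"y":0,"z":0,"rx":0,"ry":0,"rz":0},{"x":0,"y":0,"z":0,"rx":0,"ry":0,"rz":0},{"x":0,"y":0,"z":-1,"rx":0,"ry":0,"rz":0},{"x":0,"y":0,"z":-1,"rx":0,"ry":0,"rz":0},{"x":0,"y":0,"z":-1,"rx":0,"ry":0,"rz":0},{"x":0,"y":0,"z":-1,"rx":0,"ry":0,"rz":0},{"x":0,"y":0,"z":-1,"rx":0,"ry":0,"rz":0},{"x":0.13,"y":0.96,"z":0,"rx":0,"ry":0,"rz":0},{"x":0.13,"y":0.96,"z":0,"rx":0,"ry":0,"rz":0},{"x":0.13,"y":0.96,"z":0,"rx":0,"ry":0,"rz":0},{"x":0.13,"y":0.96,"z":0,"rx":0,"ry":0,"rz":0},{"x":0.13,"y":0.96,"z":0,"rx":0,"ry":0,"rz":0},{"x":0.13,"y":0.96,"z":0,"rx":0,"ry":0,"rz":0},{"x":0.13,"y":0.96,"z":0,"rx":0,"ry":0,"rz":0},{"x":0.13,"y":0.96,"z":0,"rx":0,"ry":0,"rz":0},{"x":0.13,"y":0.96,"z":0,"rx":0,"ry":0,"rz":0},{"x":0.13,"y":0.96,"z":0,"rx":0,"ry":0,"rz":0},{"x":0.13,"y":0.96,"z":0,"rx":0,"ry":0,"rz":0}], "fingers": 1}}

```text
clock: 21.72
tool_pos: [0.4501, -0.0346, 0.1649]
orientation: [180.0, 0.0, -180.0]
force: [0.3, 0.7, 0.2]
opening: 0.0878
gripper_force: 0.0
```

{"name": "play_rows", "arguments": {"motion": [{"x":0.13,"y":0.96,"z":0,"rx":0,"ry":0,"rz":0},{"x":0.13,"y":0.96,"z":0,"rx":0,"ry":0,"rz":0},{"x":0.13,"y":0.96,"z":0,"rx":0,"ry":0,"rz":0},{"x":0.13,"y":0.96,"z":0,"rx":0,"ry":0,"rz":0},{"x":0.13,"y":0.96,"z":0,"rx":0,"ry":0,"rz":0},{"x":0,"y":0,"z":0,"rx":0,"ry":0,"rz":-0.83},{"x":0,"y":0,"z":0,"rx":0,"ry":0,"rz":-0.83},{"x":0,"y":0,"z":0,"rx":0,"ry":0,"rz":-0.84},{"x":0,"y":0,"z":0,"rx":0,"ry":0,"rz":0},{"x":0,"y":0,"z":0,"rx":0,"ry":0,"rz":0}]}}

```text
clock: 22.98
tool_pos: [0.434, 0.0847, 0.1648]
orientation: [180.0, 0.0, -170.1]
force: [0.5, 0.0, 0.5]
opening: 0.0876
gripper_force: 0.0
```

```bash
python3 - <<'E'
from h import *
o=ctrl.get_obs();print(o["tool_pos"],o["orientation"])
c=cams.get_calibration("wrist");im=cams.snapshot("wrist")
for z in(.1,.04):print(proj(c,[.4355,.0835,z]),proj(c,[*o["tool_pos"][:2],z]))
s=cams.snapshot("scene");b=cv2.resize(s[120:300,180:450],None,fx=2,fy=2)
cv2.imwrite("pics/m3.png",np.vstack([im[:240,50:590],b[:360]]))
E
```

```text
[0.43402384 0.08465128 0.16483398] [ 1.79996042e+02  5.36042935e-03 -1.70061249e+02]
[320.82761242 217.13019316] [322.86311575 215.3930339 ]
[321.04797549 193.11272209] [322.68583562 191.68496178]
```

View pics/m3.png

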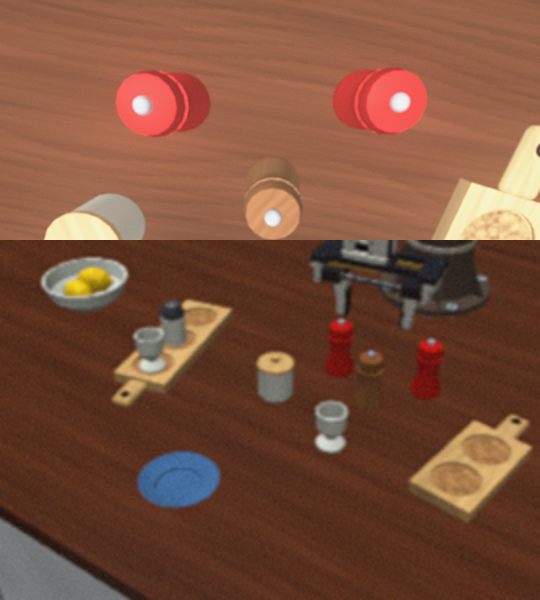

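Salt and egg cup are upright in their wells. The wrist view shows the mill ball at (322,217), against a predicted (321,217), with the reds clear of the gripper. I'll descend carefully because the mill is tall.

{"name": "play_rows", "arguments": {"motion": [{"x":0,"y":0,"z":1,"rx":0,"ry":0,"rz":0},{"x":0,"y":0,"z":1,"rx":0,"ry":0,"rz":0},{"x":0,"y":0,"z":1,"rx":0,"ry":0,"rz":0},{"x":0,"y":0,"z":0.9,"rx":0,"ry":0,"rz":0},{"x":0,"y":0,"z":0.6,"rx":0,"ry":0,"rz":0},{"x":0,"y":0,"z":0.3,"rx":0,"ry":0,"rz":0},{"x":0,"y":0,"z":0,"rx":0,"ry":0,"rz":0},{"x":0,"y":0,"z":0,"rx":0,"ry":0,"rz":0}]}}

```text
clock: 24.08
tool_pos: [0.4345, 0.0849, 0.0454]
orientation: [180.0, 0.1, -170.0]
force: [0.7, -0.1, 0.1]
opening: 0.0878
gripper_force: 0.0
```

{"name": "play_rows", "arguments": {"motion": [{"x":0,"y":0,"z":0.06,"rx":0,"ry":0,"rz":0},{"x":0,"y":0,"z":0.06,"rx":0,"ry":0,"rz":0},{"x":0,"y":0,"z":0,"rx":0,"ry":0,"rz":0}]}}

```text
clock: 24.45
tool_pos: [0.434, 0.0847, 0.0418]
orientation: [180.0, 0.0, -170.0]
force: [0.5, -0.9, 0.3]
opening: 0.0876
gripper_force: 0.0
```

{"name": "play_rows", "arguments": {"motion": [{"x":0,"y":0,"z":0.05,"rx":0,"ry":0,"rz":0},{"x":0,"y":0,"z":0.05,"rx":0,"ry":0,"rz":0},{"x":0,"y":0,"z":0,"rx":0,"ry":0,"rz":0}]}}

```text
clock: 24.82
tool_pos: [0.434, 0.0846, 0.0392]
orientation: [-180.0, -0.0, -170.0]
force: [-0.3, -0.5, 0.1]
opening: 0.088
gripper_force: 0.0
```

{"name": "play_rows", "arguments": {"motion": [{"x":0,"y":0,"z":0.05,"rx":0,"ry":0,"rz":0},{"x":0,"y":0,"z":0.05,"rx":0,"ry":0,"rz":0},{"x":0,"y":0,"z":0,"rx":0,"ry":0,"rz":0}]}}

```text
clock: 25.2
tool_pos: [0.4339, 0.0846, 0.0367]
orientation: [-180.0, -0.0, -170.0]
force: [0.0, -0.3, 0.3]
opening: 0.0874
gripper_force: 0.0
```

{"name": "play_rows", "arguments": {"motion": [{"x":0,"y":0,"z":0.05,"rx":0,"ry":0,"rz":0},{"x":0,"y":0,"z":0.05,"rx":0,"ry":0,"rz":0},{"x":0,"y":0,"z":0,"rx":0,"ry":0,"rz":0}]}}

```text
clock: 25.58
tool_pos: [0.434, 0.0846, 0.0342]
orientation: [-180.0, -0.0, -170.0]
force: [0.1, 0.3, -0.5]
opening: 0.0878
gripper_force: 0.0
```

{"name": "play_rows", "arguments": {"motion": [{"x":0,"y":0,"z":0.05,"rx":0,"ry":0,"rz":0},{"x":0,"y":0,"z":0.05,"rx":0,"ry":0,"rz":0},{"x":0,"y":0,"z":0,"rx":0,"ry":0,"rz":0}]}}

```text
clock: 25.95
tool_pos: [0.4339, 0.0846, 0.0317]
orientation: [-180.0, -0.0, -170.0]
force: [0.1, 0.5, 0.6]
opening: 0.0875
gripper_force: 0.0
```

No contact so far. I'll close here (grasp point about 51 mm up, within the waist).

{"name": "play_rows", "arguments": {"motion": [{"x":0,"y":0,"z":0.05,"rx":0,"ry":0,"rz":0},{"x":0,"y":0,"z":0,"rx":0,"ry":0,"rz":0},{"x":0,"y":0,"z":0,"rx":0,"ry":0,"rz":0},{"x":0,"y":0,"z":0,"rx":0,"ry":0,"rz":0},{"x":0,"y":0,"z":0,"rx":0,"ry":0,"rz":0},{"x":0,"y":0,"z":0,"rx":0,"ry":0,"rz":0}], "fingers": -1}}

```text
clock: 26.7
tool_pos: [0.4341, 0.0848, 0.0306]
orientation: [180.0, 0.0, -170.0]
force: [-0.1, 1.0, 0.7]
opening: 0.042
gripper_force: 30.0
```

The opening of 42 mm isn't the 36 mm waist, so the pad tops are on the shoulder taper. I'll reopen, go a little lower and close again.

{"name": "play_rows", "arguments": {"motion": [{"x":0,"y":0,"z":0,"rx":0,"ry":0,"rz":0},{"x":0,"y":0,"z":0,"rx":0,"ry":0,"rz":0},{"x":0,"y":0,"z":0,"rx":0,"ry":0,"rz":0},{"x":0,"y":0,"z":0.05,"rx":0,"ry":0,"rz":0},{"x":0,"y":0,"z":0.05,"rx":0,"ry":0,"rz":0},{"x":0,"y":0,"z":0,"rx":0,"ry":0,"rz":0}], "fingers": 1}}

```text
clock: 27.45
tool_pos: [0.4339, 0.0846, 0.0279]
orientation: [-180.0, -0.0, -170.0]
force: [-0.7, -0.2, 0.6]
opening: 0.087
gripper_force: 0.0
```

{"name": "play_rows", "arguments": {"motion": [{"x":0,"y":0,"z":0,"rx":0,"ry":0,"rz":0},{"x":0,"y":0,"z":0,"rx":0,"ry":0,"rz":0},{"x":0,"y":0,"z":0,"rx":0,"ry":0,"rz":0},{"x":0,"y":0,"z":0,"rx":0,"ry":0,"rz":0},{"x":0,"y":0,"z":0,"rx":0,"ry":0,"rz":0},{"x":0,"y":0,"z":0,"rx":0,"ry":0,"rz":0}], "fingers": -1}}

```text
clock: 28.2
tool_pos: [0.4341, 0.0848, 0.0281]
orientation: [180.0, 0.0, -170.0]
force: [0.1, 0.3, 0.1]
opening: 0.0425
gripper_force: 30.0
```

{"name": "play_rows", "arguments": {"motion": [{"x":0,"y":0,"z":-0.2,"rx":0,"ry":0,"rz":0},{"x":0,"y":0,"z":-0.5,"rx":0,"ry":0,"rz":0},{"x":0,"y":0,"z":-0.5,"rx":0,"ry":0,"rz":0},{"x":0,"y":0,"z":0,"rx":0,"ry":0,"rz":0},{"x":0,"y":0,"z":0,"rx":0,"ry":0,"rz":0}]}}

```text
clock: 28.82
tool_pos: [0.434, 0.0847, 0.0582]
orientation: [180.0, 0.0, -170.0]
force: [0.8, 0.0, -2.8]
opening: 0.0423
gripper_force: 30.0
```

```bash
python3 - <<'E'
from h import *
s=cams.snapshot("scene");t=cams.snapshot("top")
cv2.imwrite("pics/m4.png",cv2.resize(s[130:220,320:440],None,fx=5,fy=5,interpolation=cv2.INTER_CUBIC))
E
```

```text
(no output)
```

View pics/m4.png

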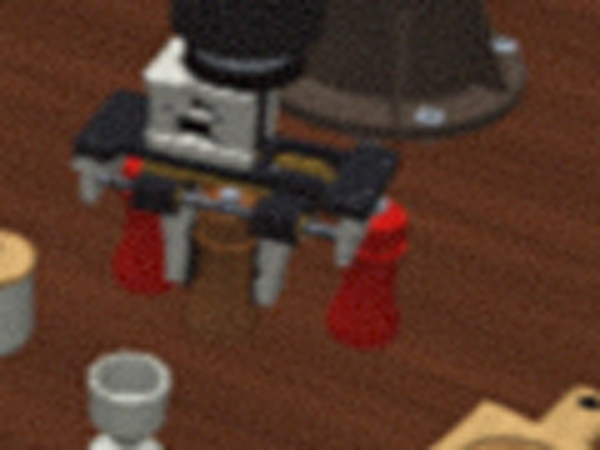

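The mill is lifted and upright between the fingers. I'll carry it to the far well.

{"name": "play_rows", "arguments": {"motion": [{"x":0,"y":0,"z":-1,"rx":0,"ry":0,"rz":0},{"x":0,"y":0,"z":-1,"rx":0,"ry":0,"rz":0},{"x":0,"y":0,"z":-1,"rx":0,"ry":0,"rz":0},{"x":0,"y":0,"z":-1,"rx":0,"ry":0,"rz":0.83},{"x":0,"y":0,"z":0,"rx":0,"ry":0,"rz":0.83},{"x":0,"y":0,"z":0,"rx":0,"ry":0,"rz":0.84},{"x":0.08,"y":-0.95,"z":0,"rx":0,"ry":0,"rz":0},{"x":0.08,"y":-0.95,"z":0,"rx":0,"ry":0,"rz":0},{"x":0.08,"y":-0.95,"z":0,"rx":0,"ry":0,"rz":0},{"x":0.08,"y":-0.95,"z":0,"rx":0,"ry":0,"rz":0},{"x":0.08,"y":-0.95,"z":0,"rx":0,"ry":0,"rz":0},{"x":0.08,"y":-0.95,"z":0,"rx":0,"ry":0,"rz":0},{"x":0.08,"y":-0.95,"z":0,"rx":0,"ry":0,"rz":0},{"x":0.08,"y":-0.95,"z":0,"rx":0,"ry":0,"rz":0},{"x":0.08,"y":-0.95,"z":0,"rx":0,"ry":0,"rz":0},{"x":0.08,"y":-0.95,"z":0,"rx":0,"ry":0,"rz":0},{"x":0.08,"y":-0.95,"z":0,"rx":0,"ry":0,"rz":0},{"x":0.08,"y":-0.95,"z":0,"rx":0,"ry":0,"rz":0},{"x":0.08,"y":-0.95,"z":0,"rx":0,"ry":0,"rz":0},{"x":0.08,"y":-0.95,"z":0,"rx":0,"ry":0,"rz":0}]}}

```text
clock: 31.42
tool_pos: [0.4057, -0.2485, 0.1575]
orientation: [180.0, -0.1, -180.0]
force: [0.0, -0.6, -0.7]
opening: 0.042
gripper_force: 30.0
```

{"name": "play_rows", "arguments": {"motion": [{"x":0.08,"y":-0.95,"z":0,"rx":0,"ry":0,"rz":0},{"x":0.08,"y":-0.95,"z":0,"rx":0,"ry":0,"rz":0},{"x":0.08,"y":-0.95,"z":0,"rx":0,"ry":0,"rz":0},{"x":0,"y":0,"z":0,"rx":0,"ry":0,"rz":0},{"x":0,"y":0,"z":0.8,"rx":0,"ry":0,"rz":0},{"x":0,"y":0,"z":1,"rx":0,"ry":0,"rz":0},{"x":0,"y":0,"z":1,"rx":0,"ry":0,"rz":0},{"x":0,"y":0,"z":0.7,"rx":0,"ry":0,"rz":0},{"x":0,"y":0,"z":0,"rx":0,"ry":0,"rz":0},{"x":0,"y":0,"z":0,"rx":0,"ry":0,"rz":0}]}}

```text
clock: 32.67
tool_pos: [0.4005, -0.319, 0.0711]
orientation: [-180.0, 0.0, -180.0]
force: [0.4, -0.1, -1.2]
opening: 0.0422
gripper_force: 30.0
```

{"name": "play_rows", "arguments": {"motion": [{"x":0,"y":0,"z":0.5,"rx":0,"ry":0,"rz":0},{"x":0,"y":0,"z":0.3,"rx":0,"ry":0,"rz":0},{"x":0,"y":0,"z":0.2,"rx":0,"ry":0,"rz":0},{"x":0,"y":0,"z":0.08,"rx":0,"ry":0,"rz":0},{"x":0,"y":0,"z":0,"rx":0,"ry":0,"rz":0},{"x":0,"y":0,"z":0,"rx":0,"ry":0,"rz":0}]}}

```text
clock: 33.42
tool_pos: [0.4003, -0.3192, 0.0438]
orientation: [-180.0, 0.0, -180.0]
force: [1.1, -1.3, -1.7]
opening: 0.0424
gripper_force: 30.0
```

{"name": "play_rows", "arguments": {"motion": [{"x":0,"y":0,"z":0.05,"rx":0,"ry":0,"rz":0},{"x":0,"y":0,"z":0.05,"rx":0,"ry":0,"rz":0},{"x":0,"y":0,"z":0,"rx":0,"ry":0,"rz":0},{"x":0,"y":0,"z":0,"rx":0,"ry":0,"rz":0}]}}

```text
clock: 33.92
tool_pos: [0.4008, -0.3193, 0.042]
orientation: [-180.0, 0.1, -180.0]
force: [-0.6, 3.5, 8.6]
opening: 0.0421
gripper_force: 30.0
```

{"name": "play_rows", "arguments": {"motion": [{"x":0,"y":0,"z":0,"rx":0,"ry":0,"rz":0},{"x":0,"y":0,"z":0,"rx":0,"ry":0,"rz":0},{"x":0,"y":0,"z":0,"rx":0,"ry":0,"rz":0},{"x":0,"y":0,"z":0,"rx":0,"ry":0,"rz":0},{"x":0,"y":0,"z":-1,"rx":0,"ry":0,"rz":0},{"x":0,"y":0,"z":-1,"rx":0,"ry":0,"rz":0},{"x":0,"y":0,"z":-1,"rx":0,"ry":0,"rz":0},{"x":0,"y":0,"z":-1,"rx":0,"ry":0,"rz":0},{"x":0,"y":0,"z":-1,"rx":0,"ry":0,"rz":0},{"x":-0.36,"y":0.94,"z":0,"rx":0,"ry":0,"rz":0},{"x":-0.36,"y":0.94,"z":0,"rx":0,"ry":0,"rz":0},{"x":-0.36,"y":0.94,"z":0,"rx":0,"ry":0,"rz":0},{"x":-0.36,"y":0.94,"z":0,"rx":0,"ry":0,"rz":0},{"x":-0.36,"y":0.94,"z":0,"rx":0,"ry":0,"rz":0},{"x":-0.36,"y":0.94,"z":0,"rx":0,"ry":0,"rz":0},{"x":-0.36,"y":0.94,"z":0,"rx":0,"ry":0,"rz":0},{"x":-0.36,"y":0.94,"z":0,"rx":0,"ry":0,"rz":0},{"x":-0.36,"y":0.94,"z":0,"rx":0,"ry":0,"rz":0},{"x":-0.36,"y":0.94,"z":0,"rx":0,"ry":0,"rz":0},{"x":-0.36,"y":0.94,"z":0,"rx":0,"ry":0,"rz":0}], "fingers": 1}}

```text
clock: 36.42
tool_pos: [0.4992, -0.0598, 0.166]
orientation: [-180.0, -0.0, -180.0]
force: [-0.0, 0.4, -0.7]
opening: 0.0875
gripper_force: 0.0
```

{"name": "play_rows", "arguments": {"motion": [{"x":0,"y":0,"z":0,"rx":0,"ry":0,"rz":0},{"x":0,"y":0,"z":0,"rx":0,"ry":0,"rz":0}]}}

```text
clock: 36.67
tool_pos: [0.4988, -0.0607, 0.1659]
orientation: [-180.0, -0.0, -180.0]
force: [0.4, 0.2, -0.3]
opening: 0.0877
gripper_force: 0.0
```

```bash
python3 - <<'E'
from h import *
o=ctrl.get_obs();print(o["tool_pos"],o["orientation"])
c=cams.get_calibration("wrist");im=cams.snapshot("wrist")
print(proj(c,[.4995,-.0605,.068]),proj(c,[*o["tool_pos"][:2],.068]))
s=cams.snapshot("scene");b=cv2.resize(s[120:300,180:450],None,fx=2,fy=2)
cv2.imwrite("pics/m5.png",np.vstack([im[:240,50:590],b[:360]]))
E
```

```text
[ 0.49875271 -0.06073486  0.16588915] [-1.79994852e+02 -2.88579750e-02 -1.79961843e+02]
[323.09505354 201.82041516] [322.79167126 200.89654536]
```

View pics/m5.png

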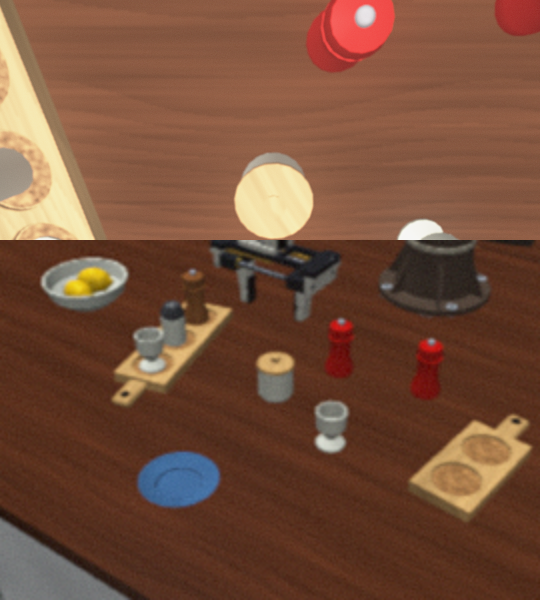

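All three items stand in the long board. The lid centre is at (324,200), against an expected (323,201). Next I'll grip the sugar pot.

{"name": "play_rows", "arguments": {"motion": [{"x":0,"y":0,"z":1,"rx":0,"ry":0,"rz":0},{"x":0,"y":0,"z":1,"rx":0,"ry":0,"rz":0},{"x":0,"y":0,"z":1,"rx":0,"ry":0,"rz":0},{"x":0,"y":0,"z":1,"rx":0,"ry":0,"rz":0},{"x":0,"y":0,"z":0.8,"rx":0,"ry":0,"rz":0},{"x":0,"y":0,"z":0.5,"rx":0,"ry":0,"rz":0},{"x":0,"y":0,"z":0.34,"rx":0,"ry":0,"rz":0},{"x":0,"y":0,"z":0,"rx":0,"ry":0,"rz":0},{"x":0,"y":0,"z":0,"rx":0,"ry":0,"rz":0}]}}

```text
clock: 37.9
tool_pos: [0.4995, -0.0605, 0.0256]
orientation: [180.0, 0.1, -180.0]
force: [0.9, -0.3, -0.2]
opening: 0.0879
gripper_force: 0.0
```

{"name": "play_rows", "arguments": {"motion": [{"x":0,"y":0,"z":0,"rx":0,"ry":0,"rz":0},{"x":0,"y":0,"z":0,"rx":0,"ry":0,"rz":0},{"x":0,"y":0,"z":0,"rx":0,"ry":0,"rz":0},{"x":0,"y":0,"z":0,"rx":0,"ry":0,"rz":0},{"x":0,"y":0,"z":0,"rx":0,"ry":0,"rz":0}], "fingers": -1}}

```text
clock: 38.52
tool_pos: [0.4993, -0.0604, 0.0252]
orientation: [180.0, 0.0, -180.0]
force: [-1.1, 1.7, 2.3]
opening: 0.0603
gripper_force: 30.0
```

{"name": "play_rows", "arguments": {"motion": [{"x":0,"y":0,"z":-0.6,"rx":0,"ry":0,"rz":0},{"x":0,"y":0,"z":-1,"rx":0,"ry":0,"rz":0},{"x":0,"y":0,"z":-1,"rx":0,"ry":0,"rz":0},{"x":0,"y":0,"z":-1,"rx":0,"ry":0,"rz":0},{"x":0,"y":0,"z":-1,"rx":0,"ry":0,"rz":0},{"x":0.12,"y":0.97,"z":0,"rx":0,"ry":0,"rz":0},{"x":0.12,"y":0.97,"z":0,"rx":0,"ry":0,"rz":0},{"x":0.12,"y":0.97,"z":0,"rx":0,"ry":0,"rz":0},{"x":0.12,"y":0.97,"z":0,"rx":0,"ry":0,"rz":0},{"x":0.12,"y":0.97,"z":0,"rx":0,"ry":0,"rz":0},{"x":0.12,"y":0.97,"z":0,"rx":0,"ry":0,"rz":0},{"x":0.12,"y":0.97,"z":0,"rx":0,"ry":0,"rz":0},{"x":0.12,"y":0.97,"z":0,"rx":0,"ry":0,"rz":0},{"x":0.12,"y":0.97,"z":0,"rx":0,"ry":0,"rz":0},{"x":0.12,"y":0.97,"z":0,"rx":0,"ry":0,"rz":0},{"x":0.12,"y":0.97,"z":0,"rx":0,"ry":0,"rz":0},{"x":0.12,"y":0.97,"z":0,"rx":0,"ry":0,"rz":0},{"x":0.12,"y":0.97,"z":0,"rx":0,"ry":0,"rz":0},{"x":0.12,"y":0.97,"z":0,"rx":0,"ry":0,"rz":0},{"x":0.12,"y":0.97,"z":0,"rx":0,"ry":0,"rz":0}]}}

```text
clock: 41.02
tool_pos: [0.4537, 0.3045, 0.1399]
orientation: [-180.0, -0.0, -180.0]
force: [0.2, 0.4, -3.0]
opening: 0.0602
gripper_force: 30.0
```

{"name": "play_rows", "arguments": {"motion": [{"x":0,"y":0,"z":0,"rx":0,"ry":0,"rz":0},{"x":0,"y":0,"z":0.8,"rx":0,"ry":0,"rz":0},{"x":0,"y":0,"z":1,"rx":0,"ry":0,"rz":0},{"x":0,"y":0,"z":0.9,"rx":0,"ry":0,"rz":0},{"x":0,"y":0,"z":0.4,"rx":0,"ry":0,"rz":0},{"x":0,"y":0,"z":0,"rx":0,"ry":0,"rz":0},{"x":0,"y":0,"z":0,"rx":0,"ry":0,"rz":0}]}}

```text
clock: 41.9
tool_pos: [0.4544, 0.3036, 0.0634]
orientation: [180.0, 0.1, -180.0]
force: [-0.7, 0.4, -2.5]
opening: 0.0602
gripper_force: 30.0
```

Target TCP z is 0.0392.

{"name": "play_rows", "arguments": {"motion": [{"x":0,"y":0,"z":0.4,"rx":0,"ry":0,"rz":0},{"x":0,"y":0,"z":0.3,"rx":0,"ry":0,"rz":0},{"x":0,"y":0,"z":0.17,"rx":0,"ry":0,"rz":0},{"x":0,"y":0,"z":0,"rx":0,"ry":0,"rz":0},{"x":0,"y":0,"z":0,"rx":0,"ry":0,"rz":0}]}}

```text
clock: 42.52
tool_pos: [0.454, 0.3032, 0.0409]
orientation: [-180.0, 0.0, -180.0]
force: [0.1, 0.7, -2.5]
opening: 0.0603
gripper_force: 30.0
```

{"name": "play_rows", "arguments": {"motion": [{"x":0,"y":0,"z":0.05,"rx":0,"ry":0,"rz":0},{"x":0,"y":0,"z":0.05,"rx":0,"ry":0,"rz":0},{"x":0,"y":0,"z":0,"rx":0,"ry":0,"rz":0},{"x":0,"y":0,"z":0,"rx":0,"ry":0,"rz":0}]}}

```text
clock: 43.02
tool_pos: [0.4543, 0.3035, 0.0391]
orientation: [180.0, 0.0, -180.0]
force: [-1.8, -0.4, 4.8]
opening: 0.0608
gripper_force: 30.0
```

{"name": "play_rows", "arguments": {"motion": [{"x":0,"y":0,"z":0,"rx":0,"ry":0,"rz":0},{"x":0,"y":0,"z":0,"rx":0,"ry":0,"rz":0},{"x":0,"y":0,"z":0,"rx":0,"ry":0,"rz":0},{"x":0,"y":0,"z":0,"rx":0,"ry":0,"rz":0},{"x":0,"y":0,"z":-1,"rx":0,"ry":0,"rz":0},{"x":0,"y":0,"z":-1,"rx":0,"ry":0,"rz":0},{"x":0,"y":0,"z":-1,"rx":0,"ry":0,"rz":0},{"x":0,"y":0,"z":-1,"rx":0,"ry":0,"rz":0},{"x":-0.47,"y":-0.96,"z":0,"rx":0,"ry":0,"rz":0},{"x":-0.47,"y":-0.96,"z":0,"rx":0,"ry":0,"rz":0},{"x":-0.47,"y":-0.96,"z":0,"rx":0,"ry":0,"rz":0},{"x":-0.47,"y":-0.96,"z":0,"rx":0,"ry":0,"rz":0},{"x":-0.47,"y":-0.96,"z":0,"rx":0,"ry":0,"rz":0},{"x":-0.47,"y":-0.96,"z":0,"rx":0,"ry":0,"rz":0},{"x":-0.47,"y":-0.96,"z":0,"rx":0,"ry":0,"rz":0},{"x":-0.47,"y":-0.96,"z":0,"rx":0,"ry":0,"rz":0},{"x":-0.47,"y":-0.96,"z":0,"rx":0,"ry":0,"rz":0},{"x":0,"y":0,"z":0,"rx":0,"ry":0,"rz":0},{"x":0,"y":0,"z":0,"rx":0,"ry":0,"rz":0}], "fingers": 1}}

```text
clock: 45.4
tool_pos: [0.5596, 0.0873, 0.1382]
orientation: [180.0, -0.0, 180.0]
force: [-0.2, 0.6, -1.1]
opening: 0.0875
gripper_force: 0.0
```

{"name": "play_rows", "arguments": {"motion": [{"x":0,"y":0,"z":1,"rx":0,"ry":0,"rz":0},{"x":0,"y":0,"z":1,"rx":0,"ry":0,"rz":0},{"x":0,"y":0,"z":1,"rx":0,"ry":0,"rz":0},{"x":0,"y":0,"z":0.8,"rx":0,"ry":0,"rz":0},{"x":0,"y":0,"z":0.5,"rx":0,"ry":0,"rz":0},{"x":0,"y":0,"z":0,"rx":0,"ry":0,"rz":0},{"x":0,"y":0,"z":0,"rx":0,"ry":0,"rz":0}]}}

```text
clock: 46.28
tool_pos: [0.5602, 0.0876, 0.0315]
orientation: [180.0, 0.1, -180.0]
force: [1.1, 0.1, -0.2]
opening: 0.0876
gripper_force: 0.0
```

{"name": "play_rows", "arguments": {"motion": [{"x":0,"y":0,"z":0,"rx":0,"ry":0,"rz":0},{"x":0,"y":0,"z":0,"rx":0,"ry":0,"rz":0},{"x":0,"y":0,"z":0,"rx":0,"ry":0,"rz":0},{"x":0,"y":0,"z":0,"rx":0,"ry":0,"rz":0},{"x":0,"y":0,"z":0,"rx":0,"ry":0,"rz":0}], "fingers": -1}}

```text
clock: 46.9
tool_pos: [0.56, 0.0873, 0.0309]
orientation: [180.0, 0.0, -180.0]
force: [-0.5, 0.7, 1.2]
opening: 0.0466
gripper_force: 30.0
```

{"name": "play_rows", "arguments": {"motion": [{"x":0,"y":0,"z":-0.8,"rx":0,"ry":0,"rz":0},{"x":0,"y":0,"z":-1,"rx":0,"ry":0,"rz":0},{"x":0,"y":0,"z":-1,"rx":0,"ry":0,"rz":0},{"x":0,"y":0,"z":-1,"rx":0,"ry":0,"rz":0},{"x":0,"y":0,"z":-1,"rx":0,"ry":0,"rz":0},{"x":0.08,"y":0.92,"z":0,"rx":0,"ry":0,"rz":0},{"x":0.08,"y":0.92,"z":0,"rx":0,"ry":0,"rz":0},{"x":0.08,"y":0.92,"z":0,"rx":0,"ry":0,"rz":0},{"x":0.08,"y":0.92,"z":0,"rx":0,"ry":0,"rz":0},{"x":0.08,"y":0.92,"z":0,"rx":0,"ry":0,"rz":0},{"x":0.08,"y":0.92,"z":0,"rx":0,"ry":0,"rz":0},{"x":0.08,"y":0.92,"z":0,"rx":0,"ry":0,"rz":0},{"x":0.08,"y":0.92,"z":0,"rx":0,"ry":0,"rz":0},{"x":0.08,"y":0.92,"z":0,"rx":0,"ry":0,"rz":0},{"x":0,"y":0,"z":0,"rx":0,"ry":0,"rz":0},{"x":0,"y":0,"z":0.8,"rx":0,"ry":0,"rz":0},{"x":0,"y":0,"z":1,"rx":0,"ry":0,"rz":0},{"x":0,"y":0,"z":0.9,"rx":0,"ry":0,"rz":0},{"x":0,"y":0,"z":0.4,"rx":0,"ry":0,"rz":0},{"x":0,"y":0,"z":0,"rx":0,"ry":0,"rz":0}]}}

```text
clock: 49.4
tool_pos: [0.5416, 0.2939, 0.0729]
orientation: [-179.9, -0.0, -180.0]
force: [1.0, 0.2, -2.3]
opening: 0.0466
gripper_force: 30.0
```

{"name": "play_rows", "arguments": {"motion": [{"x":0,"y":0,"z":0.4,"rx":0,"ry":0,"rz":0},{"x":0,"y":0,"z":0.3,"rx":0,"ry":0,"rz":0},{"x":0,"y":0,"z":0.2,"rx":0,"ry":0,"rz":0},{"x":0,"y":0,"z":0.1,"rx":0,"ry":0,"rz":0},{"x":0,"y":0,"z":0,"rx":0,"ry":0,"rz":0},{"x":0,"y":0,"z":0,"rx":0,"ry":0,"rz":0}]}}

```text
clock: 50.15
tool_pos: [0.5418, 0.2943, 0.0485]
orientation: [180.0, 0.0, -180.0]
force: [0.2, 0.3, -0.4]
opening: 0.0464
gripper_force: 30.0
```

{"name": "play_rows", "arguments": {"motion": [{"x":0,"y":0,"z":0.08,"rx":0,"ry":0,"rz":0},{"x":0,"y":0,"z":0.06,"rx":0,"ry":0,"rz":0},{"x":0,"y":0,"z":0.04,"rx":0,"ry":0,"rz":0},{"x":0,"y":0,"z":0,"rx":0,"ry":0,"rz":0},{"x":0,"y":0,"z":0,"rx":0,"ry":0,"rz":0}]}}

```text
clock: 50.78
tool_pos: [0.5422, 0.2944, 0.0448]
orientation: [180.0, 0.1, -180.0]
force: [-0.0, -1.0, 6.1]
opening: 0.0467
gripper_force: 30.0
```

{"name": "play_rows", "arguments": {"motion": [{"x":0,"y":0,"z":0,"rx":0,"ry":0,"rz":0},{"x":0,"y":0,"z":0,"rx":0,"ry":0,"rz":0},{"x":0,"y":0,"z":0,"rx":0,"ry":0,"rz":0},{"x":0,"y":0,"z":0,"rx":0,"ry":0,"rz":0},{"x":0,"y":0,"z":-1,"rx":0,"ry":0,"rz":0},{"x":0,"y":0,"z":-1,"rx":0,"ry":0,"rz":0},{"x":0,"y":0,"z":-1,"rx":0,"ry":0,"rz":0},{"x":0,"y":0,"z":-1,"rx":0,"ry":0,"rz":0},{"x":0,"y":0,"z":-1,"rx":0,"ry":0,"rz":0},{"x":0,"y":0,"z":-1,"rx":0,"ry":0,"rz":0},{"x":0,"y":-1,"z":-0.5,"rx":0,"ry":0,"rz":0},{"x":0,"y":-1,"z":-0.5,"rx":0,"ry":0,"rz":0},{"x":0,"y":-1,"z":-0.5,"rx":0,"ry":0,"rz":0},{"x":0,"y":-1,"z":-0.5,"rx":0,"ry":0,"rz":0},{"x":0,"y":-1,"z":-0.5,"rx":0,"ry":0,"rz":0},{"x":0,"y":-1,"z":-0.5,"rx":0,"ry":0,"rz":0},{"x":0,"y":-1,"z":-0.5,"rx":0,"ry":0,"rz":0},{"x":0,"y":-1,"z":-0.5,"rx":0,"ry":0,"rz":0},{"x":0,"y":0,"z":0,"rx":0,"ry":0,"rz":0},{"x":0,"y":0,"z":0,"rx":0,"ry":0,"rz":0}], "fingers": 1}}

```text
clock: 53.28
tool_pos: [0.5416, 0.0938, 0.2937]
orientation: [180.0, -0.0, 180.0]
force: [-0.2, -0.5, 0.0]
opening: 0.0875
gripper_force: 0.0
```

```bash
python3 - <<'E'
from h import *
t=cams.snapshot("top");s=cams.snapshot("scene")
a=cv2.resize(t[115:285,185:455],None,fx=2,fy=2,interpolation=cv2.INTER_CUBIC)[:260];b=cv2.resize(s[120:290,190:460],None,fx=2,fy=2,interpolation=cv2.INTER_CUBIC)
cv2.imwrite("pics/m6.png",np.vstack([a,b[:340]]))
E
```

```text
(no output)
```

View pics/m6.png

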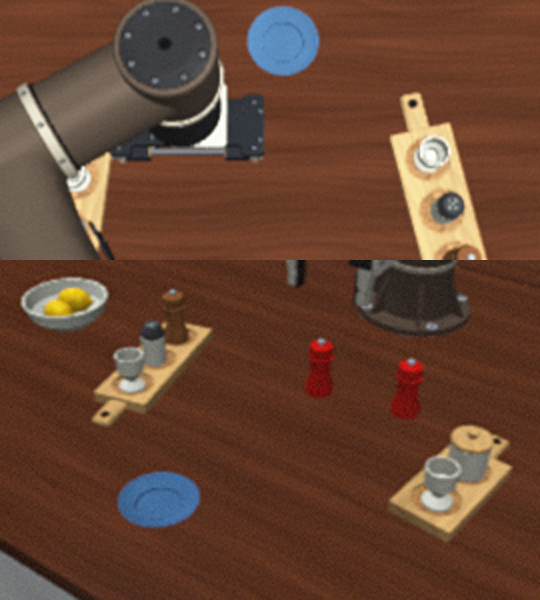

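The scene crop shows all five upright in the right wells: egg cup (130,370), salt (152,342), mill (175,315), sugar (470,452) and egg cup (440,483). The plate and the bowl are untouched, and the arm is clear, so I'm handing in.

```bash
python3 -c "
from plant import workorder
print(workorder.close_job())"
```

```text
the job is handed in; nothing more can be done
None
```

The job is handed in: at 53 s of the 141 s allowed, the last camera view showed all five pieces upright in the wells asked for, with the side plate and lemon bowl in place; the canister was outside that view, and the arm never went near it.

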